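# Rock a vial carrier to its tilt mark and hold it

### The arm

A 7-joint arm with a two-finger parallel gripper is mounted at the origin on the work surface. World frame = base frame: x ahead of the robot, y to its left, z up, the work surface at z = 0. Lengths are in m, angles in rad, forces in N, time in s.
With the tool pointing down it reaches from about 0.425 to 0.95 m from the base axis. Payload 4.7 kg.
Tool frame: the origin (TCP) lies between the finger pads; the fingertips stand 25 mm ahead of it and the grasp point (between the pads) lies 6 mm ahead of it; x points along the fingers, z is the direction in which the jaws open and shut, and the axes are right-handed (so a half turn about x gives the same grasp; the last joint's range is limited). The gripper opens to 85 mm and grips with 20 to 120 N. Pads are 22 mm wide; open, the fingers measure 114 mm over their backs; the gripper's body (76 mm by 85 mm) begins 54 mm behind the grasp point. The pads swing forward as they close: fully open they stand 13 mm farther back than shut.
Start: joints at [-1.141, 0.469, -0.049, 1.532, 0.024, 1.141, -0.082], TCP at [0.299, 0.605, 0.256] pointing down, gripper open.
Joint ranges: [-2.59, 2.59], [-0.33, 1.99], [-1.39, 1.29], [0.1, 2.45], [-1.04, 4.18], [0.21, 1.99], [-2.66, 2.66]. Speed limits (rad/s): [2.57, 2.57, 3.14, 3.14, 3.14, 3.14, 3.14].

### API

Orientations are given as a 3x3 rotation matrix whose columns are the frame's x, y, z axes.
In Python, from rig import * gives the robot as it stands. Calls block until the motion is done:
- movep(position, orientation): joint-space move of the TCP to a pose.
- move_l(position, attitude=None, feed=0.15, until_force=None): straight line of the TCP; attitude=None keeps the orientation; feed is the mean speed in m/s. With until_force (N) it stops when the force on the tool has changed by that much, and returns True; else False.
- move_joints(angles): joint-space move.
- command_gripper(opening, newtons=None): finger opening in m; newtons is the grip in N (None keeps the last); returns when the fingers have stopped.
- sleep(seconds).
- inverse_kinematics(position, orientation): joint angles nearest the present ones, or None.
- sense(): the state.
- camera(name): name is "scene" or "top"; returns (picture, depth): 400x640x3 uint8, red, green, blue; 400x640 float32, m along the optical axis (not along the pixel's ray), 0 where there is no reading.
- camera_params(name): a dict with "K" (3x3 intrinsics, pixels), "position" and "rotation" of the camera in the world. Camera axes: x right, y down, z forward; pixel columns grow to the right and rows downward; lengths in m; the calibration is good to about 2 mm. A picture is of the moment at which its call begins. camera_params takes no time and is no camera call.
A pose or a line that the arm cannot do raises Unreachable and nothing moves.
- finish_job(): hands the job in, once; it reports no verdict.
The state is a dict: "time_s": time; "joint_pos": joint angles; "qd": joint speeds; "joint_efforts": joint torques, N m; "position": TCP position; "tcp_rot": TCP orientation; "wrist_force": force on the tool from outside, world axes, zero at the start; "ft_torque": the same for the moment, N m; "finger_gap": finger opening in m.
Only numpy, scipy, OpenCV 4.12 (cv2) and the standard library are available. Lean on these libraries where they do the work, as an engineer would, in place of code of your own. Each camera call takes 0.05 s, during which the arm holds its last target.

### The job

Pose the vials at their inspection slope: lift the blue vial carrier by the dark handle on its top, set it level with the middle of its base across the black sprung bar of the white rest (dial still facing along the bar), then rock it over on the bar until the swinging pointer of its tilt gauge settles inside the red band. Finish while holding it there, still and still gripped, with the bar pressed part-way down by the carrier (neither free nor bottomed out). Be gentle with the rest and leave the other things on the bench where they are.

Things in the scene. Friction and masses are not known exactly. Their poses are not given: they have to be found in the camera images.
- carrier: loose blue vial carrier, 0.36 to 0.63 kg, standing level on the bench. Origin: centre of its flat underside; z up, y along its 200 mm length, x across its 64 mm width, out of the dial. Vials up to 64 mm high at both ends (|y| 59 to 95 mm); a round grey tilt gauge 110 mm across, 28 mm thick in the middle, to 123 mm high. Its white dial looks to the carrier's +x, away from the robot within 30 degrees.
- handle (a point): centre of the dark rubber handle block on top of the carrier, on the carrier's z axis 149 mm above its underside. The block is 28 mm wide along y, 44 mm along x, from 127 to 169 mm above the underside. Axes as the carrier's.
- pointer (a joint): black pendulum pointer sealed in the gauge, turning about the carrier's x on the dial centre 68 mm above the underside; rad. 0: points at the underside; positive: tip towards the carrier's +y end. It hangs true down, so reads +a with the carrier's +y end tipped down by a. Swing period 0.6 s; settles about 2 s after the carrier is still.
- pointer_tip (a point): tip of the pointer, 48 mm from the dial centre; its axes turn with the pointer (x out of the dial, -z along the pointer from the dial centre to the tip)
- band (a joint): angle of the middle of the red band on the dial, same sense and zero as the pointer; 0.22 to 0.45 rad, different every time (always on the +y side), fixed during a run, sealed in the gauge. The band is 0.16 rad wide: the pointer is in it when they differ by less than 0.08.
- band_mid (a point): middle of the red band, 44 mm from the dial centre; its axes turn with the band (x out of the dial, -z from the dial centre to the band)
- rest: white rest fixed to the bench, 100 x 100 mm, 30 mm high, with two uneven grey shoulders along its y sides (at |y| 26 to 48 mm; the -y one is 44 mm high, the +y one 34 mm). Origin: centre of its underside; x along the bar, y across it. The rest's yaw is within about 23 degrees of the world axes.
- bar_top (a point): middle of the top of the black round rubber bar that lies along the rest's x axis over its centre: 20 mm diameter, 84 mm long, orange ends. Top 70 mm above the bench while the bar is free; sinks with the bar.
- bar (a joint): how far the bar is pressed down, m: 0 free, 0.014 bottomed. Spring 400 N/m with about 1.1 N to start it moving (about 6.7 N at the bottom).
- timer: white timer, 55 x 66 x 22 mm, leave alone; origin under its centre
- cap_dish: clear dish of vial caps, 72 x 72 x 16 mm, leave alone; origin under its centre
- tip_box: grey box with a pale lid, 82 x 122 x 54 mm, leave alone; origin under its centre
- reagent: brown bottle, 56 mm diameter, 120 mm high, leave alone; origin under its centre
- beaker: glass beaker, 68 mm diameter, 85 mm high, leave alone; origin under its centre
- rack_a: blue rack of white-capped vials without a gauge, 95 x 150 x 60 mm, leave alone; origin under its centre
- rack_b: blue rack of white-capped vials without a gauge, 95 x 150 x 60 mm, leave alone; origin under its centre

How it is judged:
By the outcome, as a careful person would: the job done as asked, in the order asked, and still so for the second after the job is handed in, while the arm keeps its last pose, push and grip.
It also fails if it takes over 42 s, if anything falls off the work surface, if the arm or the gripper's body presses on something with over 40 N, if the wrist force passes 120 N, or if a joint passes its speed limit or range.

## Working session

There is one attempt and no reset: what is moved stays moved. The work goes in short steps, each a Python script; the robot and the scene stay as the last script left them, time stands still between calls to the robot, and variables do not carry over. Pictures are saved under pics/ and viewed, and the job is handed in when it is done.

```bash
mkdir -p pics; ls; python3 - <<'E'
from rig import *
import cv2,numpy as np
s=sense();print(s["time_s"],s["position"],s["wrist_force"])
for n in("scene","top"):
    p,d=camera(n);cv2.imwrite(f"pics/a_{n}.png",p[:,:,::-1]);np.savez(f"pics/a_{n}.npz",p=p,d=d)
    c=camera_params(n);print(n,c)
E
```

```text
pics
0.0 [0.29867846 0.60471477 0.25524828] [-0.03339331  0.39919921 -1.00997823]
scene {'K': array([[448.62721588,   0.        , 323.31894512],
       [  0.        , 448.62721588, 206.66268047],
       [  0.        ,   0.        ,   1.        ]]), 'position': array([1.17543697, 0.65379687, 1.05560488]), 'rotation': array([[-0.71385859,  0.50417776, -0.48601512],
       [ 0.70028726,  0.51204716, -0.4973987 ],
       [-0.0019147 , -0.69542253, -0.71859852]])}
top {'K': array([[368.45388933,   0.        , 316.20939942],
       [  0.        , 368.45388933, 190.8269657 ],
       [  0.        ,   0.        ,   1.        ]]), 'position': array([0.44032416, 0.00224173, 1.41792751]), 'rotation': array([[ 0.00806979, -0.99607588,  0.08813465],
       [-0.99995258, -0.00851878, -0.00471946],
       [ 0.00545174, -0.08809239, -0.99609739]])}
```

View pics/a_scene.png

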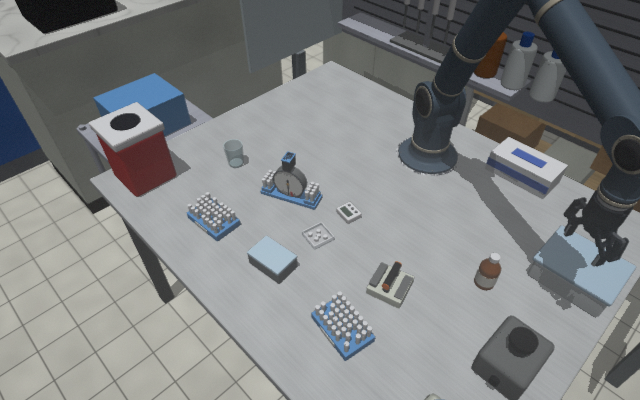

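View pics/a_top.png

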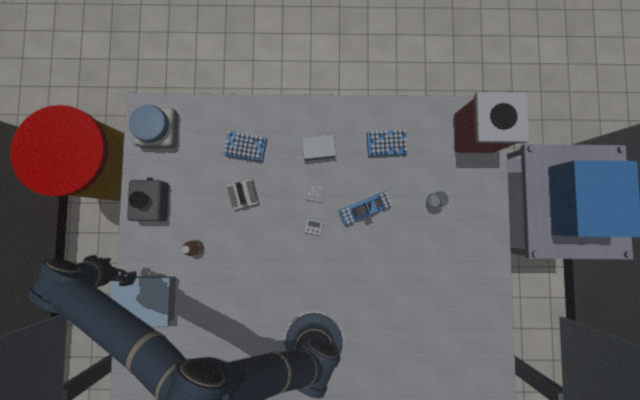

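```bash
python3 - <<'E'
import cv2,numpy as np
def crop(f,u0,v0,u1,v1,s,o):
    im=cv2.imread(f)[v0:v1,u0:u1]; cv2.imwrite(o,cv2.resize(im,None,fx=s,fy=s,interpolation=cv2.INTER_CUBIC))
crop("pics/a_top.png",330,180,410,240,9,"pics/c1.png")
crop("pics/a_top.png",215,165,275,225,9,"pics/c2.png")
crop("pics/a_scene.png",250,140,340,220,8,"pics/c3.png")
crop("pics/a_scene.png",355,250,425,310,9,"pics/c4.png")
E
```

```text
(no output)
```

View pics/c1.png

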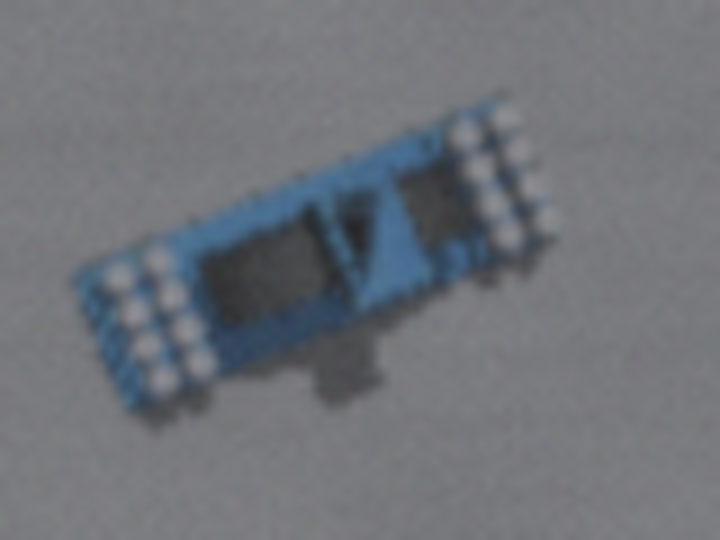

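View pics/c2.png

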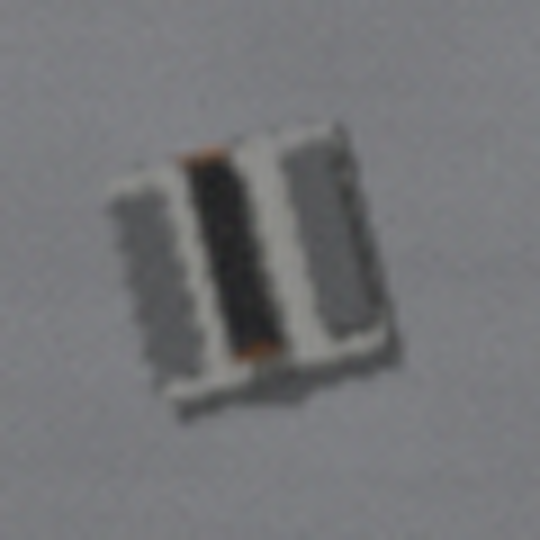

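View pics/c3.png

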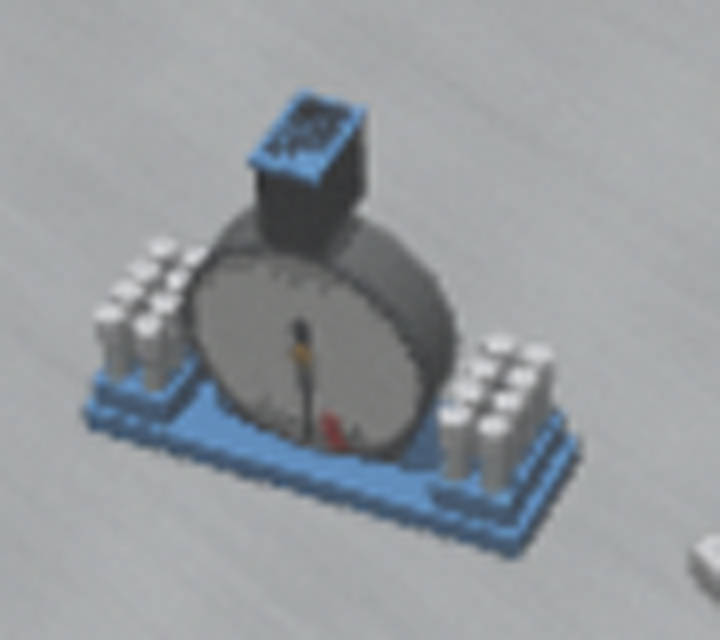

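View pics/c4.png

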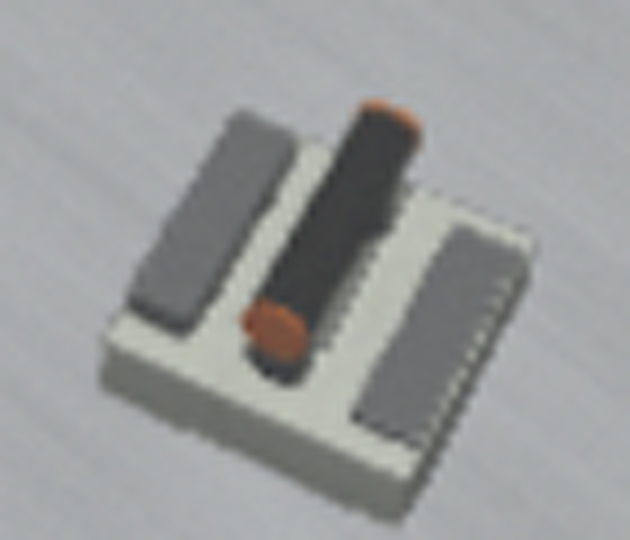

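```bash
cat > h.py <<'E'
import cv2,numpy as np
from rig import *
def cloud(n,d):
    c=camera_params(n);K=c["K"];v,u=np.mgrid[0:d.shape[0],0:d.shape[1]]
    P=np.stack([(u-K[0,2])/K[0,0]*d,(v-K[1,2])/K[1,1]*d,d],-1)
    return P@np.array(c["rotation"]).T+c["position"]
def proj(n,X):
    c=camera_params(n);K=c["K"];p=(np.atleast_2d(X)-c["position"])@np.array(c["rotation"]);q=p@K.T
    return q[:,:2]/q[:,2:]
def Rz(a): return np.array([[np.cos(a),-np.sin(a),0],[np.sin(a),np.cos(a),0],[0,0,1.]])
E
python3 - <<'E'
from h import *
for n,rc,rr in(("top",(330,180,410,240),(215,165,275,225)),("scene",(255,145,330,212),(360,255,420,310))):
    f=np.load(f"pics/a_{n}.npz");P=cloud(n,f["d"])
    def reg(r,lo,hi):
        q=P[r[1]:r[3],r[0]:r[2]].reshape(-1,3);return q[(q[:,2]>lo)&(q[:,2]<hi)]
    q=P[rc[1]:rc[3],rc[0]:rc[2]].reshape(-1,3)
    print(n,"bench z",np.median(q[q[:,2]<.006,2]))
    for nm,r,lo,hi in(("handle top",rc,.158,.18),("carr all",rc,.006,.07),("bar",rr,.058,.08),("rest",rr,.012,.038),("rest34-",rr,.0315,.04),("sh44",rr,.04,.05)):
        a=reg(r,lo,hi)
        if len(a)<5: print(nm,len(a));continue
        rect=cv2.minAreaRect((a[:,:2]*1000).astype(np.float32))
        print(nm,len(a),"mean",a.mean(0).round(4),"z",np.percentile(a[:,2],[5,50,95]).round(4),"rect",np.round(rect[0],1),np.round(rect[1],1),round(rect[2],1))
E
```

```text
top bench z -0.0005821453466936521
handle top 121 mean [ 0.5023 -0.1907  0.1684] z [0.1642 0.1684 0.1721] rect [ 502.4 -191.1] [45.8 30.6] 23.3
carr all 624 mean [ 0.4978 -0.1844  0.0301] z [0.0067 0.0199 0.0649] rect [ 495.7 -208.7] [305.  221.8] 88.5
bar 133 mean [0.5511 0.2743 0.0674] z [0.0608 0.068  0.0724] rect [551.1 275.5] [86.  20.1] 15.9
rest 457 mean [0.5467 0.2797 0.0301] z [0.0231 0.0303 0.0363] rect [551.  275.3] [100.  100.8] 15.4
rest34- 197 mean [0.5495 0.2856 0.0345] z [0.0317 0.034  0.0392] rect [550.6 274.2] [95.8 99.4] 17.7
sh44 105 mean [0.5588 0.2399 0.0438] z [0.0404 0.0438 0.0475] rect [547.4 253.4] [75.7 85.4] 41.5
scene bench z 0.0008021150795880505
handle top 126 mean [ 0.5041 -0.1876  0.1679] z [0.1609 0.1688 0.1713] rect [ 502.5 -189.5] [47.8 30. ] 23.9
carr all 1198 mean [ 0.5072 -0.1804  0.0357] z [0.0076 0.0327 0.0663] rect [ 440.7 -260.8] [340.8 267.6] 45.0
bar 218 mean [0.5539 0.2785 0.0681] z [0.0612 0.0686 0.0731] rect [551.2 276.2] [88.8 20.5] 15.7
rest 872 mean [0.5605 0.292  0.0297] z [0.0163 0.031  0.0362] rect [551.9 277.4] [104.6 100.1] 14.6
rest34- 414 mean [0.5521 0.2957 0.0342] z [0.0316 0.0337 0.0381] rect [553.8 277.5] [98.4 98.2] 15.1
sh44 198 mean [0.5618 0.2431 0.0443] z [0.0408 0.0443 0.0473] rect [553.9 273.6] [81.8 94.9] 8.7
```

```bash
cat >> h.py <<'E'
yawR=np.radians(15.7); BAR=np.array([.5512,.2757,.070])
def tool(yaw,s,a=0):
    # carrier rot: yaw then tip +y down by a
    C=Rz(yaw)@cv2.Rodrigues(np.array([-a,0,0.]))[0]
    x=-C[:,2];z=s*C[:,1];return np.stack([x,np.cross(z,x),z],1),C
E
python3 - <<'E'
from h import *
for n in("top","scene"):
    f=np.load(f"pics/a_{n}.npz");P=cloud(n,f["d"]);p=f["p"].astype(int)
    m=(P[...,2]>.005)&(P[...,2]<.024)&(np.hypot(P[...,0]-.5025,P[...,1]+.19)<.115)&(p[...,2]-p[...,0]>25)
    a=P[m];r=cv2.minAreaRect((a[:,:2]*1000).astype(np.float32));print(n,len(a),r)
s=sense();print(s["tcp_rot"])
for sg in(1,-1):
  for yaw,pos,t in((np.radians(23.5),[.5025,-.19,.155],0),(yawR,BAR+[0,0,.155],0),(yawR,BAR+[0,0,.14],.25),(yawR,BAR+[0,0,.14],.45)):
    R,C=tool(yaw,sg,t)
    if t: pos=BAR-[0,0,.007]+C@[0,0,.155]
    print(sg,t,inverse_kinematics(np.array(pos),R))
E
```

```text
top 236 ((501.08880615234375, -187.59347534179688), (63.59640121459961, 191.96568298339844), 22.73310089111328)
scene 375 ((505.9562683105469, -188.31356811523438), (64.78628540039062, 199.9625701904297), 23.247610092163086)
[[-7.06019022e-04 -8.96589658e-01  4.42861701e-01]
 [-1.59316288e-03  4.42862258e-01  8.96588246e-01]
 [-9.99998482e-01 -7.25424654e-05 -1.74108254e-03]]
1 0 [-0.07392178  0.38305954  0.45057111  1.98561083 -0.2243557   0.82066474
  2.48313177]
1 0 [-0.47752437  0.40227813 -0.07287562  1.71275014  0.03330265  1.0277664
  1.28299918]
1 0.25 [-0.66009733  0.46593343 -0.04700028  1.66332225  0.27438161  1.13372301
  1.00978502]
1 0.45 [-0.78787161  0.54429603 -0.02360898  1.60749124  0.41682416  1.25930717
  0.85164839]
-1 0 [-0.46308207  0.54189355  1.01489982  2.0041609  -0.58374968  0.91880027
 -0.29913139]
-1 0 [-0.92610324  0.43421003  0.53594079  1.74006099 -0.25230769  1.03635106
 -1.59810329]
-1 0.25 [-1.11361815  0.51750079  0.59954581  1.69188293 -0.04951482  1.0849903
 -1.83914216]
-1 0.45 [-1.22694334  0.61361269  0.63708015  1.63637154  0.07248441  1.16519425
 -1.98309665]
```

```bash
python3 - <<'E'
from h import *
R,C=tool(np.radians(23.3),1)
movep([.5025,-.190,.27],R)
s=sense();print(s["time_s"],s["position"],s["joint_pos"])
print(move_l([.5025,-.190,.157],feed=.1,until_force=8))
command_gripper(0.0,60)
s=sense();print(s["time_s"],s["position"],s["finger_gap"],s["wrist_force"])
move_l([.5025,-.190,.177],feed=.06)
sleep(.3)
s=sense();print(s["time_s"],s["position"],s["finger_gap"],s["wrist_force"],s["ft_torque"])
p,d=camera("scene");cv2.imwrite("pics/b.png",cv2.resize(p[120:220,240:360,::-1],None,fx=6,fy=6,interpolation=cv2.INTER_CUBIC))
E
```

```text
2.9833 [ 0.5029139  -0.189227    0.26992456] [-0.25471701  0.25893178  0.65372009  1.87301637 -0.17883439  1.06822553
  2.4484564 ]
False
4.825 [ 0.50273013 -0.19024166  0.15720981] 0.027305000893284918 [ 0.18767419 -1.11618746  0.87403365]
5.6083 [ 0.50231602 -0.18994078  0.17673734] 0.027411106137176587 [ 0.24476582 -0.62697063 -5.21404099] [ 0.02855747 -0.00258231  0.045623  ]
```

View pics/b.png

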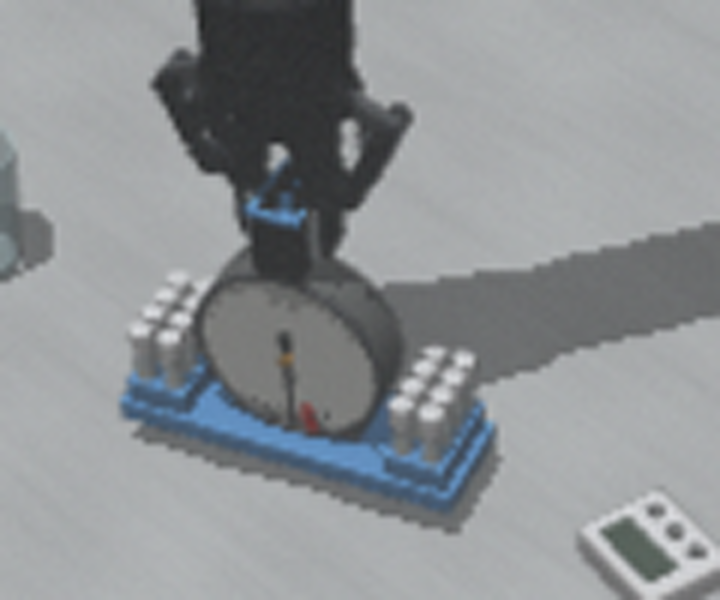

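```bash
python3 - <<'E'
from h import *
R0,_=tool(np.radians(23.3),1)
R,C=tool(yawR,1)
move_l([.5025,-.190,.29],feed=.1)
move_l([BAR[0],BAR[1],.29],R,feed=.2)
sleep(.2)
move_l([BAR[0],BAR[1],.255],feed=.1)
sleep(1.2)
s=sense();print(s["time_s"],s["position"],s["finger_gap"],s["wrist_force"],s["ft_torque"],s["joint_pos"])
for n in("scene","top"):
    p,d=camera(n);np.savez(f"pics/d_{n}.npz",p=p,d=d);cv2.imwrite(f"pics/d_{n}.png",p[:,:,::-1])
p=np.load("pics/d_scene.npz")["p"]
c=proj("scene",BAR+[0,0,.1])[0].astype(int);print(c)
cv2.imwrite("pics/d.png",cv2.resize(p[c[1]-50:c[1]+50,c[0]-60:c[0]+60,::-1],None,fx=6,fy=6,interpolation=cv2.INTER_CUBIC))
# depth: underside/vials
P=cloud("scene",np.load("pics/d_scene.npz")["d"])
O=np.array([BAR[0],BAR[1],.255-.157])
L=(P-O)@C
pp=p.astype(int);m=(abs(L[...,0])<.045)&(abs(L[...,1])<.12)&(L[...,2]>-.01)&(L[...,2]<.03)&(pp[...,2]-pp[...,0]>25)
a=L[m];print(len(a),a.min(0),a.max(0),cv2.minAreaRect((a[:,:2]*1000).astype(np.float32)))
E
```

```text
11.3333 [0.55117884 0.27570512 0.25499212] 0.027402494480433477 [-0.20155979  0.99190148 -4.41228154] [ 0.01088972 -0.04429071 -0.05141732] [-0.86117277  0.3914011   0.44188223  1.70312745 -0.18519239  1.08858595
  1.48255408]
[395 249]
809 [-0.03167689 -0.10001099 -0.00028042] [0.03403534 0.1000466  0.02998277] ((1.0836734771728516, 0.02092742919921875), (64.99589538574219, 200.22413635253906), 0.283772736787796)
```

View pics/d.png

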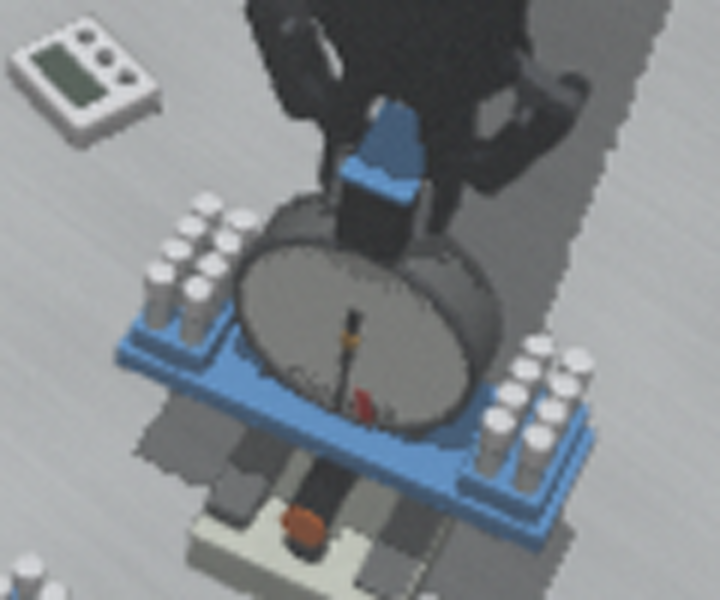

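```bash
cat > band.py <<'E'
from h import *
def dialang(p,O,C,tag):
    c=camera_params("scene");K=c["K"]
    pp=p.astype(int)
    v,u=np.mgrid[0:400,0:640]
    ray=np.stack([(u-K[0,2])/K[0,0],(v-K[1,2])/K[1,1],np.ones_like(u,float)],-1)@np.array(c["rotation"]).T
    o=(np.array(c["position"])-O)@C; r=ray@C
    t=(.0145-o[0])/r[...,0]; Y=o[1]+t*r[...,1];Z=o[2]+t*r[...,2]-.068
    rad=np.hypot(Y,Z);ang=np.arctan2(Y,-Z)
    w=np.clip(pp[...,0]-np.maximum(pp[...,1],pp[...,2])-25,0,None)
    # red, not orange hub: radius>0.03
    m=(rad>.03)&(rad<.056)&(w>0)
    W=w*m
    print(tag,"red n",m.sum(),"centroid yz",(Y*W).sum()/W.sum(),(Z*W).sum()/W.sum(),"ang",np.arctan2((Y*W).sum(),-(Z*W).sum()),"range",ang[m].min(),ang[m].max(),"rad",rad[m].min(),rad[m].max())
    mh=(rad<.015)&(w>0);
    if mh.sum(): print(" hub yz",(Y*w*mh).sum()/(w*mh).sum(),(Z*w*mh).sum()/(w*mh).sum())
    dk=np.clip(110-pp.max(-1),0,None)*((rad>.012)&(rad<.046)&(abs(ang)<1))
    if dk.sum(): print(" dark ang",np.arctan2((Y*dk).sum(),-(Z*dk).sum()),(dk>0).sum())
    # rectified view
    n=400;s=.13/n
    jj,ii=np.meshgrid((np.arange(n)-n/2)*s,-(np.arange(n)-n/2)*s)
    X=np.stack([np.full(jj.shape,.0145),jj,ii+.068],-1)@C.T+O
    q=proj("scene",X.reshape(-1,3)).astype(np.float32).reshape(n,n,2)
    im=cv2.remap(p,q[...,0],q[...,1],cv2.INTER_CUBIC)[:,:,::-1].copy()
    cv2.circle(im,(200,200),int(.044/s),(255,255,0),1);cv2.circle(im,(200,200),int(.055/s),(0,255,0),1)
    cv2.imwrite(f"pics/rect_{tag}.png",im)
E
python3 - <<'E'
from band import *
R,C=tool(yawR,1)
f=np.load("pics/d_scene.npz")
O=np.array([BAR[0],BAR[1],.255-.157])+C@[.001,0,0]
dialang(f["p"],O,C,"d")
R,C=tool(np.radians(23.3),1)
dialang(np.load("pics/a_scene.npz")["p"],np.array([.5025,-.19,0]),C,"a")
E
```

```text
d red n 14 centroid yz 0.00990672072899201 -0.04038456164180865 ang 0.2405593220102999 range 0.16241205793531557 0.34712180913350704 rad 0.03313715683641461 0.04975261912100039
 dark ang -0.022080891934185512 44
a red n 8 centroid yz 0.009000025288118163 -0.0424159814354955 ang 0.2090837637420883 range 0.11639799115525402 0.2701927973675643 rad 0.03625554003561362 0.049885642439037134
 dark ang -0.010598223451300792 31
```

View pics/rect_d.png

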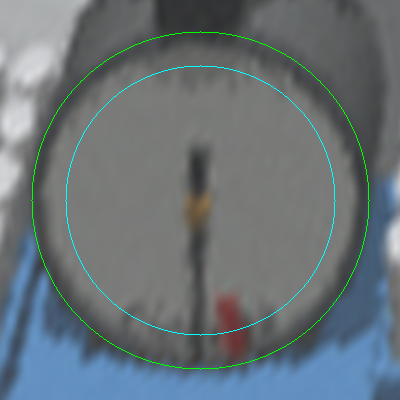

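```bash
cat >> h.py <<'E'
def favg(n=12,dt=.03):
    a=[]
    for _ in range(n): sleep(dt); s=sense(); a.append(np.r_[s["wrist_force"],s["ft_torque"]])
    a=np.array(a); return a.mean(0),a.std(0)
E
python3 - <<'E'
from h import *
f0,sd=favg();print("free",f0.round(2),sd.round(2))
np.save("f0.npy",f0)
move_l([BAR[0],BAR[1],.231],feed=.08)
for z in(.2295,.2275,.2255,.2235,.2215):
    move_l([BAR[0],BAR[1],z],feed=.02)
    f,_=favg(8,.02);s=sense()
    print(round(s["time_s"],2),z,s["position"].round(4) if hasattr(s["position"],"round") else s["position"],(f-f0).round(2))
    if f[2]-f0[2]>3.3: break
E
```

```text
free [-0.03 -0.02 -5.28 -0.   -0.02  0.01] [0.5  0.68 0.37 0.02 0.04 0.02]
12.67 0.2295 [0.5513 0.2758 0.2298] [-0.26  0.17  0.05 -0.01  0.01 -0.02]
13.05 0.2275 [0.5512 0.2757 0.2275] [ 0.06 -0.07 -0.18  0.02  0.   -0.02]
13.43 0.2255 [0.5514 0.2758 0.2258] [ 0.19  0.33  1.91  0.01  0.01 -0.01]
13.82 0.2235 [0.5514 0.2758 0.2236] [ 0.09  0.02  2.55  0.04 -0.01  0.  ]
14.2 0.2215 [0.5514 0.2757 0.2217] [ 0.03  0.47  3.3   0.07 -0.05 -0.01]
```

```bash
cat >> h.py <<'E'
def rock(a,sink=0.0):
    R,C=tool(yawR,1,a);c=np.array([BAR[0],BAR[1],.0545-sink]);r=.01
    O=c+r*C[:,2]-r*a*C[:,1]
    return O+C[:,2]*.157,R,O,C
E
python3 - <<'E'
from band import *
f0=np.load("f0.npy")
for a in(.07,.14,.20,.26):
    P,R,O,C=rock(a,.001*a/.26);move_l(P,R,feed=.025)
    f,_=favg(4,.02);s=sense();print(round(s["time_s"],2),a,(f-f0).round(2),np.abs(np.array(s["position"])-P).max())
sleep(2.2)
f,_=favg(12,.02);print("final",(f-f0).round(2),sense()["time_s"])
p,d=camera("scene");np.savez("pics/e_scene.npz",p=p,d=d)
dialang(p,O+C@[.001,0,0],C,"e")
c=proj("scene",BAR+[0,0,.04])[0].astype(int)
cv2.imwrite("pics/e.png",cv2.resize(p[c[1]-50:c[1]+50,c[0]-60:c[0]+60,::-1],None,fx=6,fy=6,interpolation=cv2.INTER_CUBIC))
E
```

```text
14.86 0.07 [0.12 0.97 3.52 0.57 0.15 0.03] 0.0005441818980602697
15.52 0.14 [-0.45  0.99  3.15  0.62  0.24  0.03] 0.00034951641507535713
16.11 0.2 [-0.98  1.41  3.36  0.8   0.35  0.02] 0.000496982331443574
16.7 0.26 [-0.69  2.07  3.87  0.98  0.33  0.01] 0.0004346984918207064
final [-1.16  3.29  3.89  1.5   0.5  -0.03] 19.1
e red n 3 centroid yz 0.007595022496630706 -0.041227740615192826 ang 0.1821786020933212 range 0.1754130181453451 0.210367867184373 rad 0.040565459574372166 0.04873206980610157
 dark ang 0.14391586133198114 38
```

View pics/e.png

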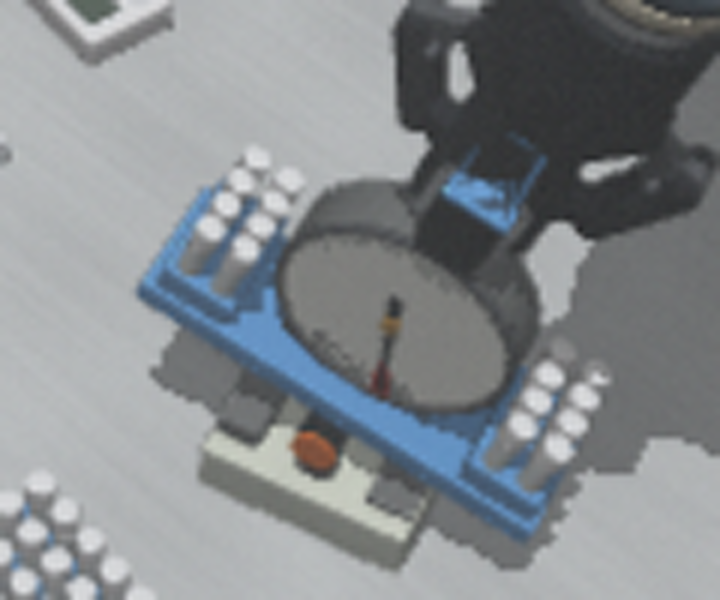

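View pics/rect_e.png

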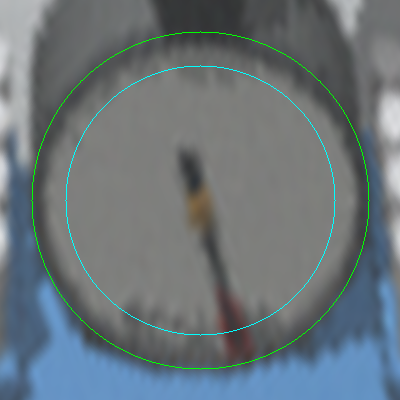

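```bash
python3 - <<'E'
from band import *
f0=np.load("f0.npy")
f,sd=favg(20,.02);print((f-f0).round(2),sense()["time_s"])
p,d=camera("scene");p2=p.astype(float)
np.savez("pics/g_scene.npz",p=p,d=d)
_,_,O,C=rock(.26,.001)
P=cloud("scene",d);L=(P-O)@C;pp=p.astype(int)
m=(abs(L[...,0])<.045)&(abs(L[...,1])<.12)&(L[...,2]>-.01)&(L[...,2]<.022)&(pp[...,2]-pp[...,0]>25)
a=L[m];print(len(a),a.min(0).round(4),a.max(0).round(4),cv2.minAreaRect((a[:,:2]*1000).astype(np.float32)))
t=a[(a[:,2]>.005)]
for lo,hi in((-.1,-.06),(-.06,.06),(.06,.1)):
    q=t[(t[:,1]>lo)&(t[:,1]<hi)];print(lo,len(q),np.percentile(q[:,2],[50,75]).round(4))
Rr=Rz(yawR)
def bar(fn):
    g=np.load(fn);Q=(cloud("scene",g["d"])-[BAR[0],BAR[1],0])@Rr;c=g["p"].astype(int)
    m=(c[...,0]-c[...,2]>40)&(Q[...,0]>.034)&(Q[...,0]<.05)&(abs(Q[...,1])<.014)&(Q[...,2]>.03)&(Q[...,2]<.08)
    v,u=np.nonzero(m);q=Q[m];print(fn,m.sum(),"px",u.mean().round(2),v.mean().round(2),"mean",q.mean(0).round(4),"z",np.percentile(q[:,2],[5,95]).round(4))
bar("pics/a_scene.npz");bar("pics/g_scene.npz")
K=camera_params("scene")["K"]
_,_,O,C=rock(.26,.001)
dialang(p,O,C,"g")
c=proj("scene",O+C@[.0145,.005,.045])[0].astype(int)
cv2.imwrite("pics/g.png",cv2.resize(p[c[1]-14:c[1]+14,c[0]-14:c[0]+14,::-1],None,fx=20,fy=20,interpolation=cv2.INTER_NEAREST));print(c)
E
```

```text
[-1.02  3.35  3.86  1.51  0.5  -0.03] 19.4833
655 [-0.0328 -0.0998 -0.0003] [0.0347 0.0997 0.0219] ((1.8036327362060547, -0.09169769287109375), (199.88916015625, 65.7807388305664), 88.99539184570312)
-0.1 91 [0.0137 0.0157]
-0.06 440 [0.0141 0.0155]
0.06 72 [0.014  0.0173]
pics/a_scene.npz 32 px 385.06 286.09 mean [0.0417 0.0005 0.0618] z [0.0507 0.0709]
pics/g_scene.npz 31 px 384.81 287.52 mean [0.042  0.0006 0.0556] z [0.0453 0.0623]
g red n 2 centroid yz 0.007650378677411573 -0.042524773638416426 ang 0.17799999047947931 range 0.17199660240537584 0.19077037910760378 rad 0.041988163310607944 0.04605800927669343
 dark ang 0.12868725168492845 31
[396 271]
```

View pics/g.png

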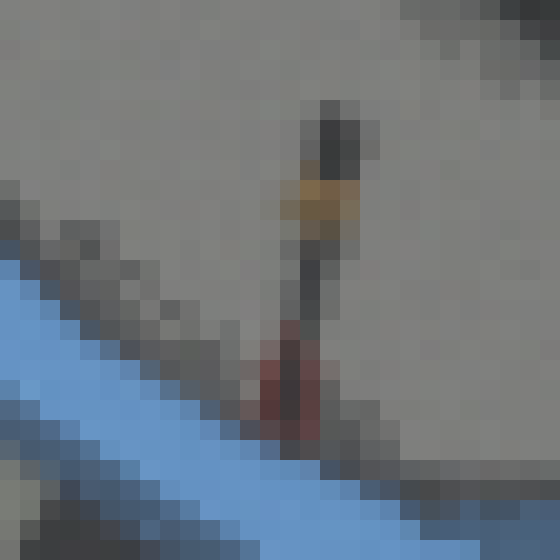

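```bash
python3 - <<'E'
from h import *
s=sense();print(s["time_s"],np.abs(s["qd"]).max(),s["finger_gap"])
finish_job()
E
```

```text
19.5333 0.004483958631724462 0.027412739222279436
the job is handed in; nothing more can be done
```

I lifted the carrier by its handle, set it level across the middle of the bar and pressed the bar down about 5.5 mm. I then rocked the +y end down by 0.26 rad, over the lower shoulder. The job was handed in at 19.5 s with the carrier still gripped (finger gap 27.4 mm) and practically still (fastest joint 0.004 rad/s).

**Last checks that agreed:**
- **Pointer:** in the enlarged crop, taken over 2 s after the rocking stopped, the pointer lies in the red band with red on both sides.
- **Bar:** the camera shows it about 6 mm down out of 14. The vertical force of 3.9 N implies about 7 mm. It is part-way down by either measure.
- **Carrier in the grip:** depth points put it within 2 mm of its intended place, with no sign of slipping.

**Checks that disagreed or were not ideal:**
- **Automatic angle reading:** my code gave about 0.18 rad for the band and 0.13 rad for the pointer, against the commanded tilt of 0.26. Too few red pixels were left uncovered, so I relied on the enlarged picture and the arm's attitude.
- **Side load:** the wrist reads a steady sideways force of about 3.5 N, which I put down to rubber friction plus the slope. I left it.

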